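Turn the tablet wheel until its filling neck points straight up

ROBOT

A 6-joint arm with a two-finger parallel gripper is mounted at the origin on the work surface. World frame = base frame: x ahead of the robot, y to its left, z up, the work surface at z = 0. Lengths are in m, angles in rad, forces in N, time in s.
With the tool pointing down it reaches from about 0.35 to 0.975 m from the base axis. Payload 4.9 kg.
Tool frame: the origin (TCP) lies midway between the tips of the shut fingers; the grasp point (between the pads) lies 19 mm behind it; z points along the fingers, y is the line along which they close (so a half turn about z gives the same grasp; the last joint's range is limited). The gripper opens to 85 mm and grips with 20 to 120 N. Pads are 22 mm wide; open, the fingers measure 114 mm over their backs; the gripper's body (76 mm by 85 mm) begins 54 mm behind the grasp point. The pads swing forward as they close: fully open they stand 13 mm farther back than shut.
Start: joints at [0.987, 0.053, 1.613, -0, 1.476, -0.119], TCP at [0.28, 0.559, 0.231] pointing down, gripper open.
Joint ranges: [-3.01, 3.01], [-1.01, 2.22], [0.06, 2.58], [-1.02, 4.17], [0.09, 2.62], [-3.14, 3.14]. Speed limits (rad/s): [2.57, 2.57, 3.14, 3.14, 3.14, 3.14].

INTERFACE

Orientations are given as a rotation vector (axis times angle).
In Python, from station import ctrl, optics, job gives the robot as it stands.
- The arm moves only by the shell command python3 -m jog 'ROWS' [OPENING] [FORCE]. ROWS is JSON, a list of rows, each a list of 2 entries, a list of its own where there are three numbers: the shift along the tool's x, y, z in m, then the turn, a rotation vector about the tool's x, y, z in rad. A call has 1 to 5 rows; each row is the pose to reach, as a shift and turn from the pose commanded when the call began, along the tool's axes at that moment; what a row does not reach only later rows make up. A row lasts 1/10 s, in which the tool goes at most 50 mm and 8.59 degrees, less where a joint would pass 70% of its speed; a pose out of reach is approached as far as the arm can. A call with a gripper value outside its range is refused whole. OPENING is the opening, from 0 (shut) to 1 (fully open), set as the call begins (- or left out, the last holds). The fingers move at their own pace and stop on an object; FORCE is the grip in N (left out, the last holds). Time passes only in rows, so rows that repeat a pose let the fingers close. It gives the time, the measured TCP pose, the force, the opening and the grip force at its end, in the units of the state.
- ctrl.get_obs(): the state, without advancing time (a new reading comes with each control period).
- optics.get_image(name): name is "side" or "top"; returns a dict with "image" (480x640x3 uint8, blue, green, red), "fx", "fy", "cx", "cy" (pixels), "D" ([k1, k2, p1, p2, k3] as OpenCV has them; the pictures are not rectified), "rvec" (rotation vector, rad) and "tvec" (3), from world to camera coordinates, as OpenCV has them. Camera axes: x right, y down, z forward; pixel columns grow to the right and rows downward; lengths in m; the calibration is good to about 2 mm. A picture is of the moment at which its call begins. There is no depth.
- job.finish_job(): hands the job in; it is judged then, once.
The state is a dict: "t": time; "q": joint angles; "dq": joint speeds; "effort": joint torques, N m; "tool_pos": TCP position; "tool_rot": TCP orientation; "contact_force": force on the tool from outside, world axes, zero at the start; "wrist_torque": the same for the moment, N m; "opening": finger opening in m; "grip_force": force on a finger pad.
Only numpy, scipy, OpenCV 4.12 (cv2) and the standard library are available. Lean on these libraries where they do the work, as an engineer would, in place of code of your own. Each camera call takes 0.05 s, during which the arm holds its last target. There are 200 camera calls.

TASK

Push the blue spokes of the tablet wheel, one after another, with the fingertips until its orange filling neck points straight up, ready to be filled, then take the fingers away so that it stays there. Push gently, without flicking the wheel round and without lifting its stand or shoving it about, and leave everything else on the glass shelf where it is.

Things in the scene. Friction and masses are not known exactly. Their poses are not given: they have to be found in the camera images.
- stand: Loose white stand of the tablet wheel, about 0.85 kg with the wheel. Base plate 110 mm (x) by 150 mm (y), 12 mm thick; two chrome posts, 6 mm (x) by 14 mm (y), centred at x = +-24 mm, reach 118 mm up and carry the wheel between them. Origin: centre of the underside; z up. The axle runs along the stand's x axis, 110 mm above the origin, so the wheel turns in the stand's y-z plane.
- wheel (a joint): Wheel angle in rad about the stand's +x. 0 or 6.283: orange neck straight up; 1.571: neck along the stand's -y; 3.142: down; 4.712: along +y. Pushing a spoke down on the stand's +y side lowers the value, on its -y side raises it. No stops, no wrapping; starts between 1.8 and 4.5. Steady friction of about 0.08 N m: it stays where it is left.
- axle (a point): Centre of the wheel, on its axle; axes parallel to the stand's (it does not turn). The wheel has a white drum of radius 28 mm, 30 mm wide, no rim, and six flat blue spokes out to 80 mm from the axle, 8 mm thick, 26 mm wide along the axle, 60 degrees apart. The neck is midway between two spokes (spokes 30, 90, 150.. degrees from it): with the neck straight up, two spokes are level.
- neck_mouth (a point): Centre of the mouth of the orange filling neck, a tube 16 mm thick (21 mm at its lip) that stands radially out of the drum; the mouth is 62 mm from the axle. Straight opposite, a black round stud 20 mm thick reaches 40 mm from the axle. This point's z axis points along the neck, outward; its x axis along the axle.
- shelf: The fixed frosted glass shelf, 400 mm (x) by 1000 mm (y), on chrome brackets; its origin is on the worktop under its centre, its top surface 60 mm above that.
- organiser: White weekly pill organiser with seven closed snap lids, 40 x 160 x 25 mm (x, y, z), loose; origin at the centre of its underside. Leave alone.
- bamboo_box: Bamboo box with a sliding lid, 90 x 170 x 60 mm (x, y, z), loose; origin at the centre of its underside. Leave alone.
- compact: Closed round steel mirror compact, 70 mm across and 13 mm high, loose; origin at the centre of its underside. Leave alone.
- vial: Empty clear glass vial standing upright, 26 mm across and 55 mm high, loose; origin at the centre of its underside. Leave alone.
- pill_bottle: Amber pill bottle with a white cap, 44 mm across and 75 mm high, loose; origin at the centre of its underside. Leave alone.
- jar_gripper: Green pill bottle gripper with a sprung jaw, lying flat, about 120 mm long (along its x), 50 mm wide and 18 mm high, loose; origin at its pivot, underside. Leave alone.

How it is judged:
At the end, for the whole second after the job is handed in: The neck is within 0.10 rad (about 6 degrees) of straight up and the wheel is still; the stand is upright on the shelf within 30 mm of where it began, and every other thing within 20 mm of where it began (angle between neck_mouth's own z axis and vertical below 0.1 rad and velocity of joint wheel between -0.05 and 0.05 rad/s and distance of stand from where it was at the start of the episode below 0.03 m and angle between stand's own z axis and vertical below 0.05 rad and linear speed of stand below 0.02 m/s and distance of each of organiser, bamboo_box, compact, vial, pill_bottle, jar_gripper from where it was at the start of the episode below 0.02 m); the robot touches nothing.
It fails at once if the stand was lifted off the shelf (underside more than 10 mm up) or tipped by more than 0.2 rad (height (world z) of stand above 0.07 m or angle between stand's own z axis and vertical above 0.2 rad).
It fails at once if the stand was shoved more than 30 mm (distance of stand from where it was at the start of the episode above 0.03 m).
It fails at once if the wheel or stand was pushed harder than 25 N (contact force between the fingers and stand above 25 N).
It fails at once if the wheel was flicked round (faster than 6 rad/s) (velocity of joint wheel above 6 rad/s or velocity of joint wheel below -6 rad/s).
It fails at once if another thing was moved more than 20 mm (distance of any of organiser, bamboo_box, compact, vial, pill_bottle, jar_gripper from where it was at the start of the episode above 0.02 m).
It also fails if it takes over 51 s, if anything falls off the work surface, if the arm or the gripper's body presses on something with over 40 N, if the wrist force passes 120 N, or if a joint passes its speed limit or range.

## Working session

There is one attempt and no reset: what is moved stays moved. The work goes in short steps, Python scripts to look and compute and a shell command to move; the robot and the scene stay as the last step left them, time stands still between calls to the robot, and variables do not carry over. Pictures are saved under pics/ and viewed, at most 10 in all, crops included, and the job is handed in when it is done.

```bash
mkdir -p pics
python3 - <<'E'
from station import ctrl, optics
import cv2,pickle
o=ctrl.get_obs();print(o['t'],o['tool_pos'],o['tool_rot'],o['opening'])
for n in("side","top"):
    d=optics.get_image(n);cv2.imwrite(f"pics/{n}0.png",d["image"]);pickle.dump(d,open(f"pics/{n}0.pkl","wb"))
    print(n,d["fx"],d["cx"],d["cy"],d["D"],d["rvec"],d["tvec"])
E
```

```text
0.0 [0.27980577 0.5581803  0.23007779] [-7.23420333e-01 -3.05641261e+00  2.99132589e-03] 0.08553459220273536
side 435.4090637720077 315.30457804688365 238.52599631340146 [-0.06373247  0.          0.          0.          0.        ] [ 0.18461852 -2.84454929  1.21857094] [0.60079779 0.13911364 0.99167184]
top 526.4262929972951 320.5945391845918 239.45791024909698 [-0.0907872  0.         0.         0.         0.       ] [ 2.13719597 -2.17546847  0.1377378 ] [0.05499744 0.63640334 1.3546995 ]
```

View pics/side0.png

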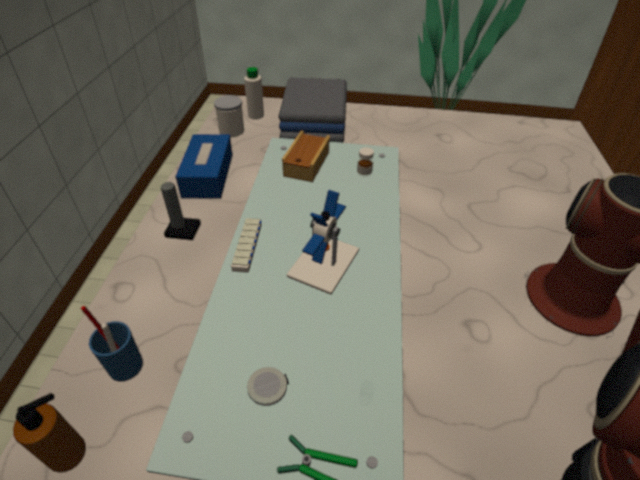

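View pics/top0.png

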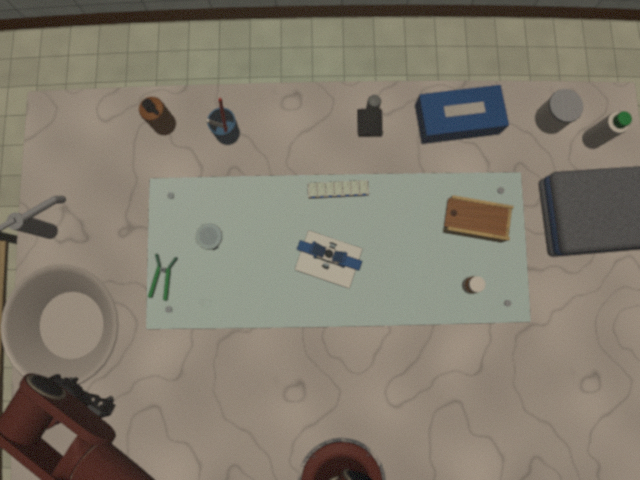

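The side view shows the wheel at about (325,228) on its stand and the top view shows it at about (329,258). The neck is not visible from above, and the other items are well clear. Next I'll zoom in and measure.

```bash
cat > h.py <<'E'
import numpy as np,cv2,pickle
def cam(d):
    R=cv2.Rodrigues(np.array(d["rvec"],float))[0];t=np.array(d["tvec"],float).ravel()
    K=np.array([[d["fx"],0,d["cx"]],[0,d["fy"],d["cy"]],[0,0,1.]]);return R,t,K,np.array(d["D"],float)
def ray(d,uv):
    R,t,K,D=cam(d);p=cv2.undistortPoints(np.array(uv,float).reshape(-1,1,2),K,D).reshape(-1,2)
    return -R.T@t,np.c_[p,np.ones(len(p))]@R
def onz(d,uv,z):
    c,v=ray(d,uv);return c+v*((z-c[2])/v[:,2])[:,None]
def onplane(d,uv,p0,n):
    c,v=ray(d,uv);return c+v*(((p0-c)@n)/(v@n))[:,None]
def proj(d,P):
    R,t,K,D=cam(d);return cv2.projectPoints(np.array(P,float).reshape(-1,1,3),cv2.Rodrigues(R)[0],t,K,D)[0].reshape(-1,2)
E
python3 - <<'E'
from h import *
s=pickle.load(open("pics/side0.pkl","rb"));t=pickle.load(open("pics/top0.pkl","rb"))
for d in(s,t):R,T,_,_=cam(d);print("cam at",-R.T@T)
a=cv2.resize(s["image"][180:300,270:380],None,fx=5,fy=5,interpolation=cv2.INTER_CUBIC)
cv2.imwrite("pics/c_side.png",a)
a=cv2.resize(t["image"][215:305,275:385],None,fx=6,fy=6,interpolation=cv2.INTER_CUBIC)
cv2.imwrite("pics/c_top.png",a)
# base outline in top: low saturation bright
im=t["image"];hsv=cv2.cvtColor(im,cv2.COLOR_BGR2HSV)
print(hsv[265,310],hsv[280,335],hsv[250,290],im[280,335],im[250,280])
m=np.zeros(im.shape[:2],np.uint8)
sub=im.astype(int);m[((sub[...,2]-sub[...,0])>0)]=255
b=cv2.inRange(hsv,(100,110,30),(125,255,255)); m|=b
mm=np.zeros_like(m);mm[215:305,280:380]=m[215:305,280:380]
mm=cv2.morphologyEx(mm,cv2.MORPH_OPEN,np.ones((3,3)))
c=max(cv2.findContours(mm,0,2)[0],key=cv2.contourArea);print(cv2.minAreaRect(c),cv2.contourArea(c))
# blue spokes excluded: base alone
E
```

```text
cam at [0.52477147 0.69286707 0.77991907]
cam at [0.46110619 0.04656657 1.4242392 ]
[ 23  38 169] [ 19  37 174] [ 46  25 156] [149 165 174] [142 155 147]
((329.5, 259.5), (89.0, 99.0), 90.0) 8811.0
```

View pics/c_side.png

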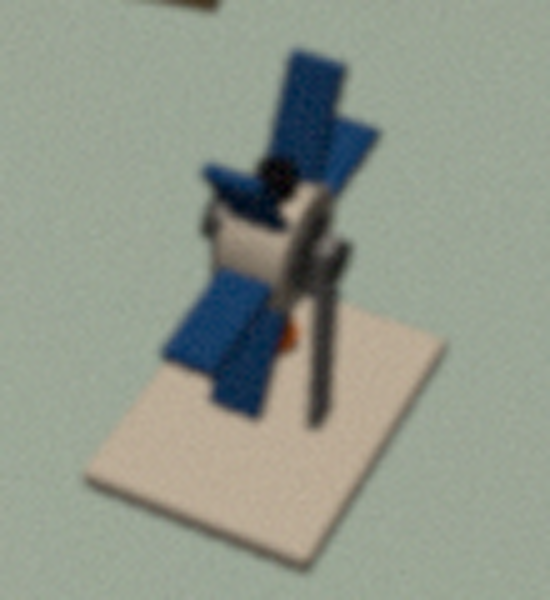

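View pics/c_top.png

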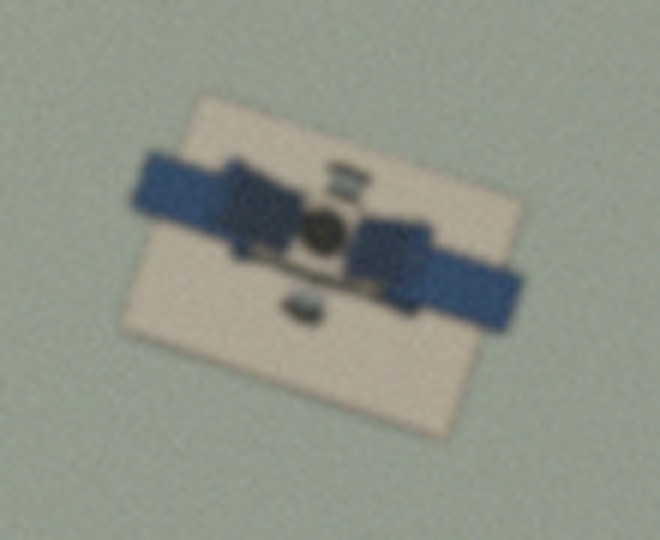

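The crops show the black stud almost on top, at crop (322,232), two spokes level with tips at (143,181) and (512,300), and orange at the bottom. So the neck points nearly straight down and needs about a half turn. The base corners are at (200,95), (523,205), (447,437) and (122,330) in the top crop.

```bash
cat >> h.py <<'E'
def angles(s,ax,ydir,n):
    pass
E
python3 - <<'E'
from h import *
s=pickle.load(open("pics/side0.pkl","rb"));t=pickle.load(open("pics/top0.pkl","rb"))
T=lambda a:np.array(a,float)/6+[275,215]-.4
S=lambda a:np.array(a,float)/5+[270,180]-.4
C=onz(t,T([(200,95),(523,205),(447,437),(122,330)]),.072);print(C.round(4));print([np.linalg.norm(C[i]-C[i-1]).round(4) for i in range(4)])
c=C.mean(0);yd=(C[0]-C[1])+(C[3]-C[2]);yd/=np.linalg.norm(yd);yaw=np.arctan2(-yd[0],yd[1])
print("centre",c,"yaw",yaw,"yd",yd)
Cs=onz(s,S([(88,475),(305,562),(447,343)]),.072);print("side",Cs.round(4),(Cs[0]+Cs[2])/2)
ax=np.array([c[0],c[1],.17]);n=np.array([np.cos(yaw),np.sin(yaw),0])
def ang(d,p):
    P=onplane(d,p,ax,n)-ax;a=P@yd;return np.c_[a,P[:,2],np.degrees(np.arctan2(P[:,2],a))]
print("stud side (y,z,deg)",ang(s,S([(278,175)])))
print("top stud at z.21 along y", [(onz(t,T([(322,232)]),.21)-ax)@yd,(onz(t,T([(322,232)]),.21)-ax)@n])
print("tips top z.17",[(p-ax)@np.array([n,yd]).T for p in onz(t,T([(143,181),(512,300)]),.17)])
# upper spoke tip mids in side: ends
print("side tips",ang(s,S([(319,58),(208,168),(188,362),(235,408)])))
E
```

```text
[[ 0.6574  0.0762  0.072 ]
 [ 0.6071 -0.0622  0.072 ]
 [ 0.5081 -0.0271  0.072 ]
 [ 0.5563  0.1111  0.072 ]]
[np.float64(0.107), np.float64(0.1473), np.float64(0.1051), np.float64(0.1464)]
centre [0.58222065 0.02450884 0.072     ] yaw -0.34228110724309285 yd [0.33563675 0.94199149 0.        ]
side [[ 0.658   0.0765  0.072 ]
 [ 0.5598  0.1122  0.072 ]
 [ 0.5079 -0.0256  0.072 ]] [0.58293386 0.02542566 0.072     ]
stud side (y,z,deg) [[4.61359987e-03 4.10335355e-02 8.35848988e+01]]
top stud at z.21 along y [array([0.00249464]), array([5.54717092e-05])]
tips top z.17 [array([0.0006665 , 0.07756461]), array([ 0.00236666, -0.07711364])]
side tips [[-3.12297575e-02  7.56406318e-02  1.12434268e+02]
 [ 6.63725854e-02  9.12529139e-02  5.39698219e+01]
 [ 8.30095862e-02  4.69518946e-03  3.23731534e+00]
 [ 4.06277470e-02 -6.12823208e-02 -5.64572012e+01]]
```

```bash
cat >> h.py <<'E'
AX=np.array([.5826,.025,.17]);yd=np.array([.3356,.942,0]);n=np.array([.942,-.3356,0]);ez=np.array([0,0,1.])
U=(yd+ez)/2**.5;V=(ez-yd)/2**.5
RT=np.c_[-V,n,-U]
def to(u,v,w=0):  # mm target in wheel-plane axes -> shift, turn in tool axes
    from station import ctrl
    o=ctrl.get_obs();R=cv2.Rodrigues(np.array(o["tool_rot"]))[0]
    p=np.array(o["tool_pos"]);P=AX+(u*U+v*V+w*n)/1000
    q=p-AX
    print("t",o["t"],"uvw",[round(1000*float(q@k),1) for k in(U,V,n)],"F",np.round(o["contact_force"],1))
    print("shift",(R.T@(P-p)).round(3),"turn",cv2.Rodrigues(R.T@RT)[0].ravel().round(3),"q",np.round(o["q"],2))
E
python3 -c "
from h import *
to(120,-32)"
```

```text
t 0.1 uvw [325.9, -240.8, -464.2] F [ 0.4 -0.2 -0.9]
shift [-0.497 -0.234 -0.002] turn [ 0.565 -0.639  1.368] q [ 0.99  0.05  1.61 -0.    1.48 -0.12]
```

```bash
python3 -m jog '[[[-0.497,-0.234,-0.002],[0.565,-0.639,1.368]],[[-0.497,-0.234,-0.002],[0.565,-0.639,1.368]],[[-0.497,-0.234,-0.002],[0.565,-0.639,1.368]],[[-0.497,-0.234,-0.002],[0.565,-0.639,1.368]],[[-0.497,-0.234,-0.002],[0.565,-0.639,1.368]]]' 0 20; python3 -c "
from h import *
to(120,-32)"
```

```text
t: 0.6
tool_pos: [0.4352, 0.3605, 0.2321]
tool_rot: [1.522, 2.443, -0.468]
contact_force: [1.3, 0.2, 0.5]
opening: 0.0123
grip_force: 0.0
t 0.6 uvw [232.5, -144.6, -251.4] F [1.3 0.2 0.5]
shift [-0.274  0.069  0.094] turn [ 0.301 -0.341  0.727] q [ 0.71  0.09  1.61 -0.31  1.68  0.26]
```

```bash
python3 -m jog '[[[-0.274,0.069,0.094],[0.301,-0.341,0.727]],[[-0.274,0.069,0.094],[0.301,-0.341,0.727]],[[-0.274,0.069,0.094],[0.301,-0.341,0.727]],[[-0.274,0.069,0.094],[0.301,-0.341,0.727]],[[-0.274,0.069,0.094],[0.301,-0.341,0.727]]]'; python3 -c "
from h import *
to(120,-32)"
```

```text
t: 1.1
tool_pos: [0.5905, 0.1647, 0.2306]
tool_rot: [2.037, 1.605, -0.824]
contact_force: [-0.4, 0.3, 0.4]
opening: -0.0001
grip_force: 0.0
t 1.1 uvw [137.8, -52.0, -39.4] F [-0.4  0.3  0.4]
shift [-0.024  0.037  0.018] turn [ 0.037 -0.043  0.091] q [ 0.39  0.35  1.4  -0.58  1.86  0.59]
```

```bash
python3 -m jog '[[[-0.024,0.037,0.018],[0.037,-0.043,0.091]],[[-0.024,0.037,0.018],[0.037,-0.043,0.091]],[[-0.024,0.037,0.018],[0.037,-0.043,0.091]]]'
python3 - <<'E'
from h import *
to(49,-26)
from station import optics
s=optics.get_image("side");a=cv2.resize(s["image"][150:300,240:400],None,fx=5,fy=5,interpolation=cv2.INTER_CUBIC)[:600,:800];cv2.imwrite("pics/s1.png",a)
E
```

```text
t: 1.4
tool_pos: [0.6185, 0.1272, 0.2312]
tool_rot: [2.086, 1.479, -0.865]
contact_force: [0.0, 0.1, 0.3]
opening: -0.0001
grip_force: 0.0
t 1.4 uvw [119.9, -33.3, -0.5] F [0.  0.1 0.3]
shift [-0.007  0.     0.071] turn [-0.    -0.002  0.005] q [ 0.33  0.4   1.35 -0.62  1.88  0.62]
```

View pics/s1.png

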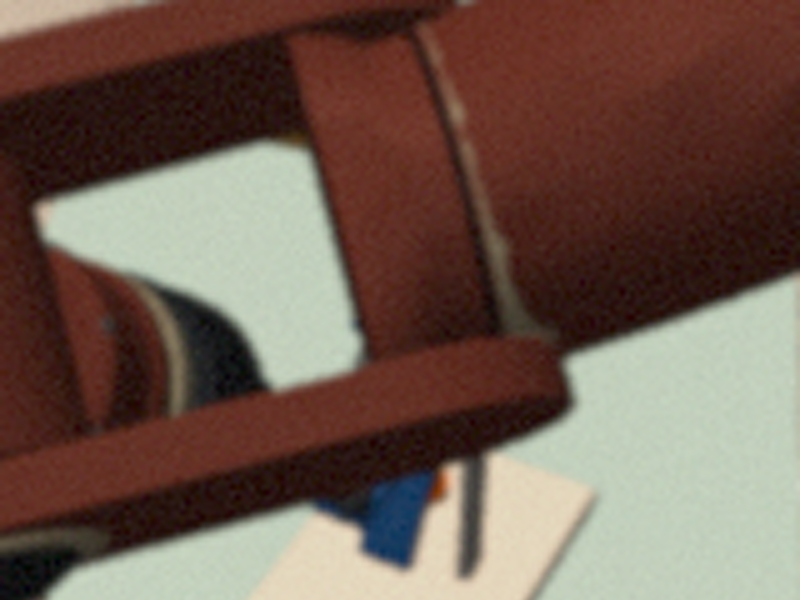

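The arm hides the wheel from the side camera, at around (400,520) in the crop, so I'll check from the top camera. Now I'll go in above the level spoke and push it to -30°.

```bash
python3 -m jog '[[[-0.002,0,0.018],[0,0,0]],[[-0.004,0,0.036],[0,0,0]],[[-0.007,0,0.054],[0,0,0]],[[-0.007,0,0.071],[0,0,0]]]'
python3 -m jog '[[[0.003,0,0],[0,0,0]],[[0.006,0,0],[0,0,0]],[[0.010,0,0.004],[0,0,0]],[[0.014,0,0.008],[0,0,0]],[[0.018,0,0.013],[0,0,0]]]'
python3 -m jog '[[[0.002,0,0.003],[0,0,0]],[[0.004,0,0.006],[0,0,0]],[[0.005,0,0.009],[0,0,0]],[[0.007,0,0.012],[0,0,0]],[[0.008,0,0.015],[0,0,0]]]'
python3 - <<'E'
from h import *
to(21,-51)
from station import optics
s=optics.get_image("top");a=cv2.resize(s["image"][205:305,265:395],None,fx=6,fy=6,interpolation=cv2.INTER_CUBIC);cv2.imwrite("pics/t1.png",a)
E
```

```text
t: 1.85
tool_pos: [0.5994, 0.0773, 0.1874]
tool_rot: [2.083, 1.482, -0.859]
contact_force: [0.0, 1.7, 0.5]
opening: -0.0001
grip_force: 0.0
t: 2.35
tool_pos: [0.602, 0.0803, 0.1654]
tool_rot: [2.085, 1.48, -0.859]
contact_force: [0.1, 1.4, 0.0]
opening: -0.0001
grip_force: 0.7
t: 2.85
tool_pos: [0.5996, 0.0747, 0.1488]
tool_rot: [2.085, 1.479, -0.862]
contact_force: [0.2, 1.2, 1.3]
opening: -0.0001
grip_force: 0.6
t 2.85 uvw [22.1, -52.2, -0.7] F [0.2 1.2 1.3]
shift [-0.001  0.001  0.001] turn [ 0.002 -0.002  0.004] q [ 0.27  0.39  1.5  -0.63  1.73  0.66]
```

View pics/t1.png

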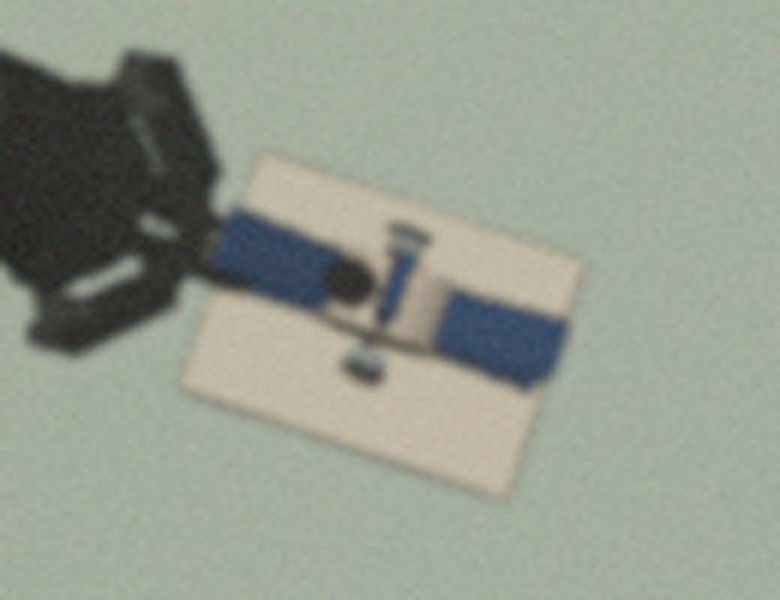

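The picture shows the stud leaning left and the third spoke edge-on and upright at (398,285). The wheel has therefore turned almost exactly 30°, and the stand has not moved. Now I'll retract, step over the next spoke and push it through 60°.

```bash
python3 -m jog '[[[0,0,-0.014],[0,0,0]],[[0,0,-0.030],[0,0,0]],[[0,0,-0.050],[0,0,0]],[[0,0,-0.071],[0,0,0]],[[0,0,-0.071],[0,0,0]]]'
python3 -m jog '[[[-0.020,0,0],[0,0,0]],[[-0.040,0,0],[0,0,0]],[[-0.060,0,0],[0,0,0]],[[-0.060,0,0.013],[0,0,0]],[[-0.060,0,0.026],[0,0,0]]]'
python3 -c "
from h import *
to(66,8)"
python3 -m jog '[[[0.005,0,0.001],[0,0,0]],[[0.010,0,0.002],[0,0,0]],[[0.017,0,0.004],[0,0,0]],[[0.023,0,0.006],[0,0,0]],[[0.029,0,0.009],[0,0,0]]]'
python3 -m jog '[[[0.006,0,0.004],[0,0,0]],[[0.011,0,0.008],[0,0,0]],[[0.016,0,0.013],[0,0,0]],[[0.020,0,0.018],[0,0,0]],[[0.024,0,0.024],[0,0,0]]]'
python3 -m jog '[[[0.003,0,0.006],[0,0,0]],[[0.006,0,0.012],[0,0,0]],[[0.006,0,0.012],[0,0,0]]]'
python3 - <<'E'
from h import *
to(21,-51)
from station import optics
s=optics.get_image("top");a=cv2.resize(s["image"][205:305,265:395],None,fx=6,fy=6,interpolation=cv2.INTER_CUBIC);cv2.imwrite("pics/t2.png",a)
E
```

```text
t: 3.4
tool_pos: [0.6185, 0.1247, 0.2033]
tool_rot: [2.085, 1.479, -0.852]
contact_force: [0.4, 0.1, 0.6]
opening: -0.0001
grip_force: 0.0
t: 3.9
tool_pos: [0.5962, 0.0644, 0.2227]
tool_rot: [2.085, 1.479, -0.86]
contact_force: [0.1, -0.1, -0.7]
opening: -0.0004
grip_force: 0.0
t 3.9 uvw [66.7, 7.8, -0.4] F [ 0.1 -0.1 -0.7]
shift [-0.     0.     0.001] turn [ 0.003 -0.003  0.004] q [ 0.26  0.3   1.48 -0.64  1.81  0.59]
t: 4.4
tool_pos: [0.6011, 0.0788, 0.1958]
tool_rot: [2.084, 1.48, -0.862]
contact_force: [-0.3, -1.2, 1.3]
opening: -0.0007
grip_force: 0.6
t: 4.9
tool_pos: [0.6011, 0.0784, 0.162]
tool_rot: [2.085, 1.479, -0.861]
contact_force: [0.9, 1.6, 0.1]
opening: 0.0001
grip_force: 0.7
t: 5.2
tool_pos: [0.5988, 0.0737, 0.1484]
tool_rot: [2.084, 1.479, -0.865]
contact_force: [-0.7, 0.1, 0.3]
opening: -0.0001
grip_force: 0.0
t 5.2 uvw [21.0, -51.6, -1.1] F [-0.7  0.1  0.3]
shift [-0.001  0.001 -0.   ] turn [ 0.001 -0.001  0.006] q [ 0.27  0.39  1.51 -0.63  1.73  0.66]
```

View pics/t2.png

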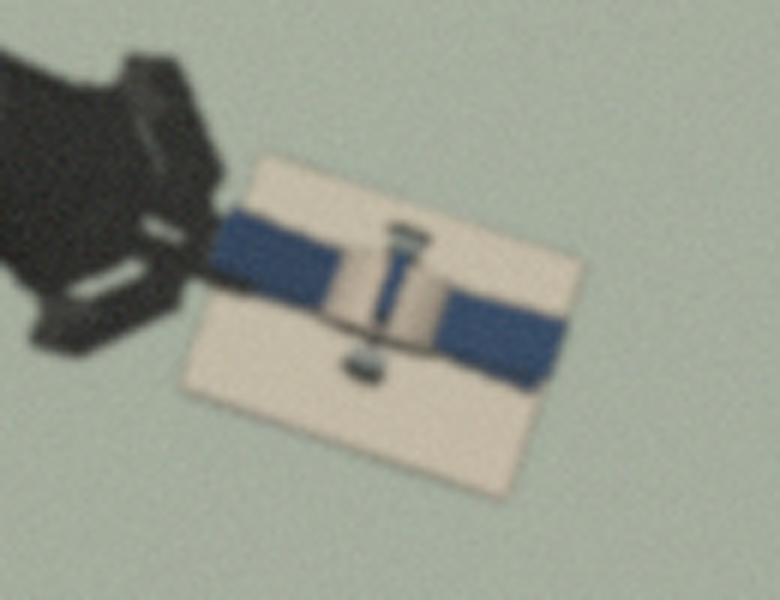

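This confirms the wheel has turned 90° in all, with the upright spoke edge-on at (395,285) and the stand still. I'll repeat the 60° push, then do the last 30° push until the spoke is level.

```bash
python3 -m jog '[[[0,0,-0.014],[0,0,0]],[[0,0,-0.030],[0,0,0]],[[0,0,-0.050],[0,0,0]],[[0,0,-0.071],[0,0,0]],[[0,0,-0.071],[0,0,0]]]'
python3 -m jog '[[[-0.020,0,0],[0,0,0]],[[-0.040,0,0],[0,0,0]],[[-0.059,0,0],[0,0,0]],[[-0.059,0,0.013],[0,0,0]],[[-0.059,0,0.026],[0,0,0]]]'
python3 -m jog '[[[0.005,0,0.001],[0,0,0]],[[0.010,0,0.002],[0,0,0]],[[0.017,0,0.004],[0,0,0]],[[0.023,0,0.006],[0,0,0]],[[0.029,0,0.009],[0,0,0]]]'
python3 -m jog '[[[0.006,0,0.004],[0,0,0]],[[0.011,0,0.008],[0,0,0]],[[0.016,0,0.013],[0,0,0]],[[0.020,0,0.018],[0,0,0]],[[0.024,0,0.024],[0,0,0]]]'
python3 -m jog '[[[0.003,0,0.006],[0,0,0]],[[0.006,0,0.012],[0,0,0]],[[0.006,0,0.012],[0,0,0]]]'
python3 -c "
from h import *
to(21,-51)"
python3 -m jog '[[[0,0,-0.014],[0,0,0]],[[0,0,-0.030],[0,0,0]],[[0,0,-0.050],[0,0,0]],[[0,0,-0.071],[0,0,0]],[[0,0,-0.071],[0,0,0]]]'
python3 -m jog '[[[-0.020,0,0],[0,0,0]],[[-0.040,0,0],[0,0,0]],[[-0.059,0,0],[0,0,0]],[[-0.059,0,0.013],[0,0,0]],[[-0.059,0,0.026],[0,0,0]]]'
python3 -c "
from h import *
to(48.8,-32.1)"
```

```text
t: 5.75
tool_pos: [0.6184, 0.1241, 0.2043]
tool_rot: [2.085, 1.479, -0.852]
contact_force: [-0.0, 0.5, -0.4]
opening: 0.0002
grip_force: 0.0
t: 6.25
tool_pos: [0.5962, 0.0644, 0.2226]
tool_rot: [2.085, 1.479, -0.86]
contact_force: [-0.4, 0.0, -0.1]
opening: 0.0
grip_force: 0.0
t: 6.75
tool_pos: [0.6011, 0.0788, 0.1958]
tool_rot: [2.084, 1.48, -0.862]
contact_force: [-0.9, -0.2, 0.8]
opening: 0.0
grip_force: 0.6
t: 7.25
tool_pos: [0.6011, 0.0784, 0.162]
tool_rot: [2.085, 1.479, -0.861]
contact_force: [1.1, 1.4, 0.5]
opening: -0.0001
grip_force: 0.7
t: 7.55
tool_pos: [0.5987, 0.0737, 0.1483]
tool_rot: [2.084, 1.479, -0.865]
contact_force: [-0.5, 0.2, -0.3]
opening: 0.0001
grip_force: 0.0
t 7.55 uvw [20.9, -51.6, -1.1] F [-0.5  0.2 -0.3]
shift [-0.001  0.001 -0.   ] turn [ 0.001 -0.001  0.006] q [ 0.27  0.39  1.51 -0.63  1.73  0.66]
t: 8.05
tool_pos: [0.6184, 0.1241, 0.2043]
tool_rot: [2.085, 1.479, -0.852]
contact_force: [0.2, -0.4, 0.6]
opening: -0.0004
grip_force: 0.0
t: 8.55
tool_pos: [0.5962, 0.0644, 0.2226]
tool_rot: [2.086, 1.479, -0.86]
contact_force: [-0.1, -0.0, -0.9]
opening: -0.0001
grip_force: 0.0
t 8.55 uvw [66.7, 7.7, -0.4] F [-0.1 -0.  -0.9]
shift [0.04  0.001 0.018] turn [ 0.003 -0.004  0.004] q [ 0.26  0.3   1.48 -0.64  1.81  0.59]
```

Last push goes to level. Then I'll retract along the fingers and look from above.

```bash
python3 -m jog '[[[0.005,0,0.001],[0,0,0]],[[0.010,0,0.002],[0,0,0]],[[0.017,0,0.004],[0,0,0]],[[0.023,0,0.006],[0,0,0]],[[0.029,0,0.009],[0,0,0]]]'
python3 -m jog '[[[0.004,0,0.002],[0,0,0]],[[0.007,0,0.005],[0,0,0]],[[0.010,0,0.008],[0,0,0]],[[0.010,0,0.008],[0,0,0]],[[0.010,0,0.008],[0,0,0]]]'
python3 -c "
from h import *
to(48.8,-32.1)"
python3 -m jog '[[[-0.003,0,-0.010],[0,0,0]],[[-0.003,0,-0.030],[0,0,0]],[[-0.003,0,-0.060],[0,0,0]],[[-0.003,0,-0.10],[0,0,0]],[[-0.003,0,-0.14],[0,0,0]]]'
python3 -m jog '[[[0,0,-0.05],[0,0,0]],[[0,0,-0.10],[0,0,0]],[[0,0,-0.15],[0,0,0]],[[0,0,-0.15],[0,0,0]],[[0,0,-0.15],[0,0,0]]]'
python3 - <<'E'
from h import *
from station import optics
s=optics.get_image("side");t=optics.get_image("top")
pickle.dump(s,open("pics/side3.pkl","wb"));pickle.dump(t,open("pics/top3.pkl","wb"))
a=cv2.resize(s["image"][180:300,270:380],None,fx=4,fy=5,interpolation=cv2.INTER_CUBIC)
a=cv2.resize(s["image"][180:300,270:370],None,fx=4,fy=4,interpolation=cv2.INTER_CUBIC)
b=cv2.resize(t["image"][215:305,285:385],None,fx=4,fy=4,interpolation=cv2.INTER_CUBIC)
cv2.imwrite("pics/f.png",np.hstack([a,np.pad(b,((0,120),(0,0),(0,0)))]))
E
```

```text
t: 9.05
tool_pos: [0.6011, 0.0788, 0.1958]
tool_rot: [2.084, 1.479, -0.862]
contact_force: [-0.3, -1.0, 0.7]
opening: -0.0002
grip_force: 0.6
t: 9.55
tool_pos: [0.6013, 0.0795, 0.1835]
tool_rot: [2.085, 1.479, -0.862]
contact_force: [-0.3, -0.6, -0.3]
opening: -0.0002
grip_force: 0.0
t 9.55 uvw [50.3, -31.2, -0.7] F [-0.3 -0.6 -0.3]
shift [0.001 0.001 0.001] turn [ 0.002 -0.002  0.005] q [ 0.28  0.36  1.48 -0.63  1.77  0.63]
t: 10.05
tool_pos: [0.6336, 0.1715, 0.2867]
tool_rot: [2.085, 1.479, -0.862]
contact_force: [1.1, -0.5, -0.3]
opening: -0.0003
grip_force: 0.0
t: 10.55
tool_pos: [0.6689, 0.2715, 0.3927]
tool_rot: [2.085, 1.48, -0.857]
contact_force: [0.6, -0.2, 0.6]
opening: -0.0002
grip_force: 0.0
```

View pics/f.png

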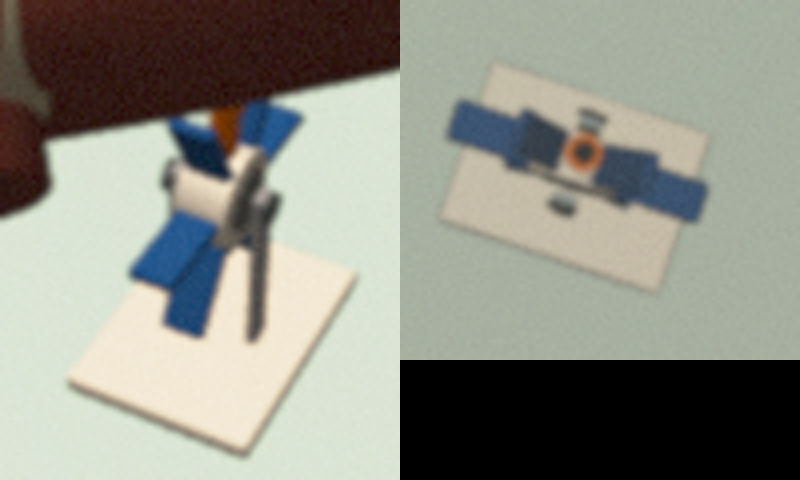

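The neck now points up, with its orange ring at (583,152). I'll measure its lean from the ring.

Run:
```python
from h import *
t=pickle.load(open("pics/top3.pkl","rb"));h=cv2.cvtColor(t["image"],cv2.COLOR_BGR2HSV)
m=cv2.inRange(h,(3,110,60),(20,255,255))[215:305,285:385]
c=max(cv2.findContours(m,0,2)[0],key=cv2.contourArea);(u,v),_,_=cv2.fitEllipse(c)
print((u,v),cv2.minEnclosingCircle(c)[1])
T=lambda a:np.array(a,float)/4+[285,215]-.4
q=(onz(t,[(u+285,v+215)],.232)[0]-AX);print("y off",q@yd,"lean deg",np.degrees(np.arcsin(q@yd/.062)),"x",q@n)
P=onz(t,T([(493,62),(708,133),(658,293),(440,218)])-[100,0],.072);print("centre",P.mean(0))
tp=onz(t,T([(452,120),(702,202)])-[100,0],.17)-AX;print("tips",tp@yd)
# spokes up pair: symmetric ends in view
b=cv2.inRange(h,(100,110,20),(125,255,255))
```

```text
(45.46170425415039, 37.52328872680664) 4.628883361816406
y off -0.0026969271681784165 lean deg -2.4930857394343016 x 0.0008657215237781597
centre [0.58309726 0.02486807 0.072     ]
tips [ 0.07900025 -0.07845292]
```

```bash
python3 -c "
from station import job
print(job.finish_job())"
```

```text
the job is handed in; nothing more can be done
None
```

I turned the wheel a half turn with four gentle pushes, and its orange neck now points up. I measured about 2.5° of lean against the 6° allowed. The stand moved less than a millimetre, the fingers are clear of everything, and the job is handed in; I didn't re-measure the other items, but the arm felt no unexpected contact.

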